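Snap the hand lamp into its charging dock

ROBOT

A 6-joint arm with a two-finger parallel gripper is mounted at the origin on the work surface. World frame = base frame: x ahead of the robot, y to its left, z up, the work surface at z = 0. Lengths are in m, angles in rad, forces in N, time in s.
With the tool pointing down it reaches from about 0.25 to 0.725 m from the base axis. Payload 4 kg.
Tool frame: the origin (TCP) lies where the fingers leave the gripper's body, on its centre line; the fingertips stand 73 mm ahead of it and the grasp point (between the pads) lies 54 mm ahead of it (manip.tip_extent is the distance from the TCP to the fingertips, in m); z points along the fingers, y is the direction in which the jaws open and shut (so a half turn about z gives the same grasp; the last joint's range is limited). The gripper opens to 85 mm and grips with 20 to 120 N. Pads are 22 mm wide; open, the fingers measure 114 mm over their backs; the gripper's body (76 mm by 85 mm) begins 54 mm behind the grasp point. The pads swing forward as they close: fully open they stand 13 mm farther back than shut.
Start: joints at [1.28, 0.241, 0.005, 1.335, 0, 1.571], TCP at [0.143, 0.479, 0.304] pointing down, gripper open.
Joint ranges: [-2.72, 2.72], [-1.05, 1.87], [-1.09, 1.28], [-1.99, 2.15], [-1.42, 1.44], [-3.14, 3.14]. Speed limits (rad/s): [2.79, 2.79, 3.14, 3.14, 3.14, 3.14].

INTERFACE

Orientations are given as a rotation vector (axis times angle).
In Python, from rig import manip, cams, workorder, nets gives the robot as it stands.
- The arm moves only by the shell command python3 -m crank 'ROWS' [FORCE]. ROWS is JSON, a list that holds one entry, the list of rows, each a list of 7 numbers: the shift along the tool's x, y, z in cm, then the turn, a rotation vector about the tool's x, y, z in degrees, then the finger opening in cm, from 0 to 8.54. A call has 1 to 8 rows; each row is the pose to reach, as a shift and turn from the pose commanded when the call began, along the tool's axes at that moment; what a row does not reach only later rows make up. A row lasts 1/12 s, in which the tool goes at most 41.7 mm and 7.16 degrees, less where a joint would pass 70% of its speed; a pose out of reach is approached as far as the arm can. A call with a gripper value outside its range is refused whole. The fingers move at their own pace and stop on an object; FORCE is the grip in N (left out, the last holds). Time passes only in rows, so rows that repeat a pose let the fingers close. It gives the time, the measured TCP pose, the force and the opening at its end, in the units of the state.
- manip.get_obs(): the state, without advancing time (a new reading comes with each control period).
- cams.capture(name): name is "scene" or "top" or "wrist"; returns the picture (384x512x3 uint8, red, green, blue); there is no depth.
- cams.camera_info(name): a dict with "fovy" (degrees; the focal length in pixels is half the picture's height over the tangent of half this angle, whatever the lens; pixels are square), "cx", "cy" (the principal point, pixels), "dist_coeffs" ([k1, k2, p1, p2, k3] as OpenCV has them; the pictures are not rectified), "position" and "orientation" of the camera in the world; the wrist camera has in their place "hand_eye" (4x4, takes a point from camera to tool coordinates, whose origin is the TCP and whose axes are the flange's). Camera axes: x right, y down, z forward; pixel columns grow to the right and rows downward; lengths in m; the calibration is good to about 2 mm. A picture is of the moment at which its call begins: read the wrist's pose just before it. camera_info takes no time and is no camera call.
- workorder.finish_job(): hands the job in, once; it reports no verdict.
Trained networks look in the newest picture that a camera, given by its name, has taken for a name from the list of things; names that differ only in an ending like _2 or _b are one class to them, and where a whole thing is asked for, a point or a joint stands for the part that bears it (a point fixed in the world has none). Each returns a list of dicts, best first, with "confidence" (0 to 1); they miss things now and then, are a little off and sometimes report something else, mostly with a low value. They report only what shows in the picture. A call takes as long as a camera call. They do not tell look-alikes from the thing itself.
- nets.regions_of(camera, name): "mask" (384x512 bool, what is visible of it) and "extent" ([left, top, right, bottom] in pixels, round what is visible of it).
The state is a dict: "clock": time; "joints": joint angles; "joint_vel": joint speeds; "effort": joint torques, N m; "tool_pos": TCP position; "tcp_rot": TCP orientation; "wrist_force": force on the tool from outside, world axes, zero at the start; "ft_torque": the same for the moment, N m; "finger_gap": opening from 0.0 (shut) to 1.0 (fully open).
Only numpy, scipy, OpenCV 4.12 (cv2) and the standard library are available. Lean on these libraries where they do the work, as an engineer would, in place of code of your own. Each camera call takes 0.05 s, during which the arm holds its last target. There are 200 camera calls.

TASK

Put the yellow hand lamp away on its charging dock: it should be snapped down into both spring clips, with its steel tail pushed fully home against the sprung contact in the charging socket. Do not force or ram it, and leave the can, the tin and the brass fitting where they are.

Things in the scene. Friction and masses are not known exactly. Their poses are not given: they have to be found in the camera images.
- lamp: hand lamp, 242 mm long, about 0.3 kg, lying level. Round yellow barrel 30 mm in diameter, 170 mm long, white strip on top; black hexagonal rubber bumpers 40 mm across flats at both ends (head 35 mm long, tail 20 mm); beyond the tail bumper a steel plug 24 mm in diameter, 16 mm long. Origin on the axis at mid barrel, 20 mm above the bench as it lies; x along the axis, tail to head; z up
- lamp_tail (a point): centre of the end face of the lamp's steel tail plug, 121 mm from the lamp's origin (lamp x = -121 mm)
- dock: charging dock fixed to the bench: dark steel base plate 225 x 64 x 8 mm. Origin on the bench under the middle between its two clips; x along the dock, pointing away from the socket; z up. Between the clips (74 mm) nothing stands above the plate: room for fingers. A seated lamp lies along x with its axis 40 mm above the bench at y = 0 and slides lengthwise against 6 to 13 N of rubbing
- clip_front (a point): middle of the front spring clip, on the axis of a seated lamp: dock x = +45 mm, 40 mm above the bench. A C of bright steel strip, 13 mm wide along x, open upwards: mouth 34 mm wide at the top (57 mm above the bench), 22 mm at the narrowest (49 mm). It stands on a black post whose top, 25 mm above the bench, carries the barrel
- clip_rear (a point): the same for the rear clip: dock x = -45 mm. A lamp laid on the two mouths has its axis 60 mm above the bench. Pressed straight down, both clips together take 15 to 25 N until the axis is about 47 mm high, then they pull the lamp in; off centre or askew they take more
- socket_mid (a point): middle of the range in which the socket's mouth may be: dock x = -109 mm, 40 mm high. The real mouth is up to 8 mm nearer or farther, the socket being clamped in slots: feel for the stop. Socket: black hooded box 44 mm wide, 62 mm high; bore 29 mm square, 12 mm deep, open only towards the clips, for the tail plug. Fully home, the plug's end touches the bore's rubber-faced back wall
- pin (a joint): sprung brass contact in the back wall of the socket's bore: 0 free, sticking out 6 mm into the bore; 0.006 pushed flush, the lamp's tail then being hard on the back wall. It pushes back with 0.4 to 1.5 N, less than the clips' rubbing
- spray_can: blue spray can with a pale band and a white nozzle, 62 mm in diameter and 185 mm high, standing; origin at the centre of its underside; not to be disturbed
- solvent_tin: blue and yellow solvent tin, 55 x 95 x 145 mm, standing; origin at the centre of its underside; not to be disturbed
- brass_union: brass pipe union, 36 mm in diameter and 42 mm high, standing; origin at the centre of its underside; not to be disturbed
Things that resemble listed ones, but are neither listed nor needed, are in the scene too. What is shaped like the dock but orange is not meant.

How it is judged:
By the outcome, as a careful person would: the job done as asked, in the order asked, and still so for the second after the job is handed in, with the robot touching nothing.
It also fails if it takes over 45 s, if anything falls off the work surface, if the arm or the gripper's body presses on something with over 40 N, if the wrist force passes 120 N, or if a joint passes its speed limit or range.

## Working session

There is one attempt and no reset: what is moved stays moved. The work goes in short steps, Python scripts to look and compute and a shell command to move; the robot and the scene stay as the last step left them, time stands still between calls to the robot, and variables do not carry over. Pictures are saved under pics/ and viewed, about 8 in all and at most 12, crops included, and the job is handed in when it is done.

```bash
mkdir -p pics; ls; python3 - <<'E'
from rig import manip,cams
import cv2,numpy as np
o=manip.get_obs();print(o)
a=cams.capture("scene");b=cams.capture("top");
cv2.imwrite("pics/scene.png",cv2.resize(a,(800,600))[:,:,::-1]);cv2.imwrite("pics/top.png",cv2.resize(b,(800,600))[:,:,::-1])
for n in("scene","top","wrist"):print(cams.camera_info(n))
E
```

```text
pics
{'clock': 0.0, 'joints': array([1.28000247e+00, 2.41374316e-01, 3.73878838e-03, 1.33519835e+00,
       7.42008816e-06, 1.57079700e+00]), 'joint_vel': array([-0.0021734 ,  0.00066349, -0.0014292 ,  0.00084836,  0.0010218 ,
       -0.00072435]), 'effort': array([-6.10251227e-04, -3.72320938e+01,  2.52405059e+01,  1.72685419e-02,
       -8.94169398e-05, -2.57450381e-06]), 'tool_pos': array([0.14321821, 0.47855245, 0.30303767]), 'tcp_rot': array([-0.45512721, -3.10814297,  0.00316481]), 'wrist_force': array([ 0.10560197, -0.21664255, -0.80908493]), 'ft_torque': array([ 0.05320586, -0.03950322,  0.00766594]), 'finger_gap': 1.0006506379212199}
{'fovy': 50.480767258318835, 'cx': 262.384740456073, 'cy': 192.56835608433852, 'dist_coeffs': array([-0.101643,  0.      ,  0.      ,  0.      ,  0.      ]), 'position': array([1.42647161, 0.09338952, 0.75057133]), 'orientation': array([-1.64471897, -1.77957157,  0.86067025])}
{'fovy': 44.05996394671169, 'cx': 256.89352989820765, 'cy': 181.88271954185137, 'dist_coeffs': array([-0.17795914,  0.        ,  0.        ,  0.        ,  0.        ]), 'position': array([ 0.46727823, -0.02751278,  1.1425642 ]), 'orientation': array([-2.16304825,  2.14190351, -0.10164729])}
{'fovy': 70.7356885670522, 'cx': 257.2620800744547, 'cy': 191.50395167934076, 'dist_coeffs': array([-0.06506658,  0.        ,  0.        ,  0.        ,  0.        ]), 'hand_eye': array([[ 8.99754520e-04, -9.62552926e-01, -2.71092338e-01,
         6.76435133e-02],
       [ 9.99999534e-01,  9.60824240e-04, -9.25517947e-05,
        -3.27064716e-04],
       [ 3.49558091e-04, -2.71092129e-01,  9.62553342e-01,
        -6.94215927e-02],
       [ 0.00000000e+00,  0.00000000e+00,  0.00000000e+00,
         1.00000000e+00]])}
```

View pics/scene.png

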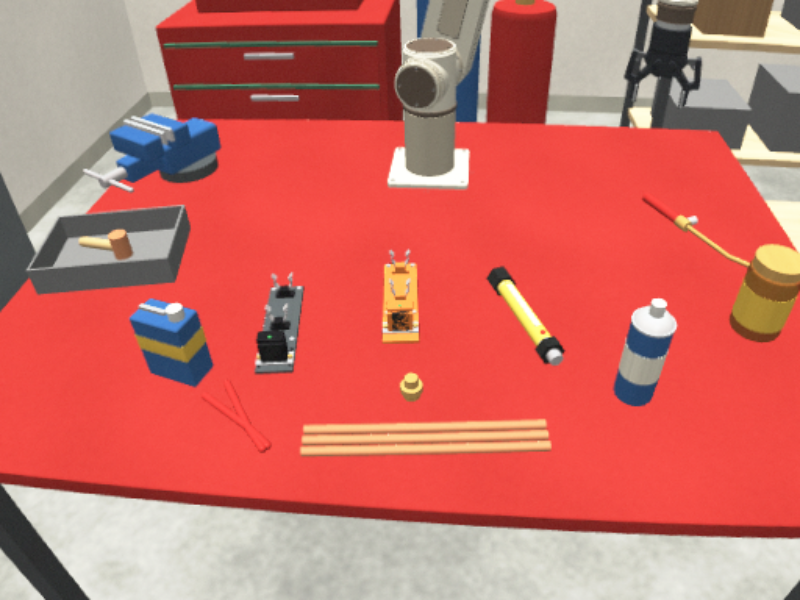

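View pics/top.png

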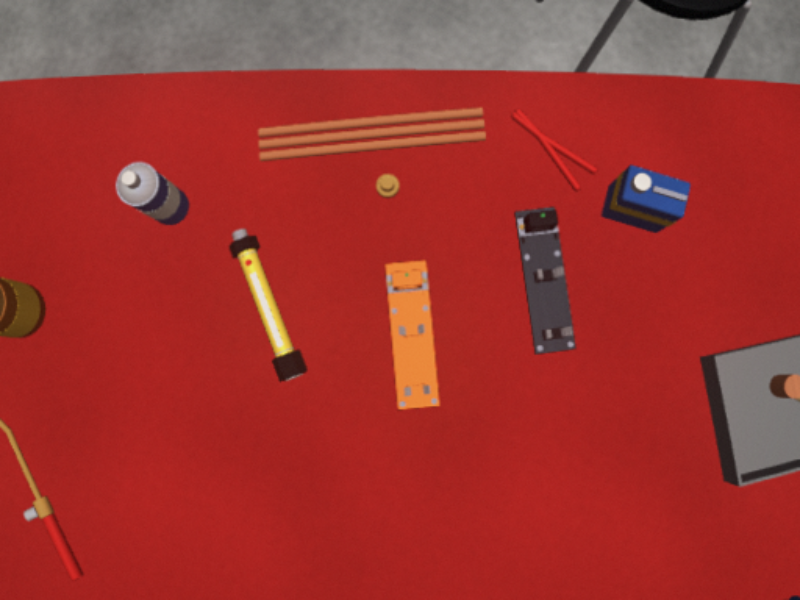

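Lamp candidates: one only, the yellow one at top-view (268,305). Dock candidates: dark at (547,280) and orange at (412,335). The dark one fits, since orange is excluded. The socket is at the far end (540,220), and the lamp's steel tail (240,235) also points away from the robot. Next is a rectified, enlarged crop.

```bash
cat > h.py <<'E'
import numpy as np,cv2
from scipy.spatial.transform import Rotation as R
from rig import manip,cams,nets
def cam(n,o=None):
    c=cams.camera_info(n);f=192/np.tan(np.radians(c['fovy']/2))
    K=np.array([[f,0,c['cx']],[0,f,c['cy']],[0,0,1]]);d=np.array(c['dist_coeffs'])
    if n=='wrist':
        T=np.eye(4);T[:3,:3]=R.from_rotvec(o['tcp_rot']).as_matrix();T[:3,3]=o['tool_pos'];T=T@c['hand_eye'];return K,d,T[:3,:3],T[:3,3]
    return K,d,R.from_rotvec(c['orientation']).as_matrix(),np.array(c['position'])
def toplane(uv,z,C):
    K,d,Rm,p=C;q=cv2.undistortPoints(np.float64(uv).reshape(-1,1,2),K,d)[:,0]
    r=np.c_[q,np.ones(len(q))]@Rm.T;return p+r*((z-p[2])/r[:,2:3])
def proj(P,C):
    K,d,Rm,p=C;return cv2.projectPoints(np.float64(P).reshape(-1,1,3),cv2.Rodrigues(Rm.T)[0],-Rm.T@p,K,d)[0][:,0]
def ortho(img,C,xs,ys,z,mm):
    # rows: x decreasing, cols: y decreasing
    X,Y=np.meshgrid(np.arange(xs[1],xs[0],-mm/1e3),np.arange(ys[1],ys[0],-mm/1e3),indexing='ij')
    m=proj(np.stack([X,Y,X*0+z],-1).reshape(-1,3),C).reshape(*X.shape,2).astype(np.float32)
    return cv2.remap(img,m[...,0],m[...,1],cv2.INTER_CUBIC)
E
python3 - <<'E'
from h import *
C=cam('top');im=cams.capture('top')
for n,z in(('lamp',.02),('dock',.008),('spray_can',.0),('solvent_tin',0),('brass_union',0)):
    for r in nets.regions_of('top',n)[:3]:
        m=r['mask'];v,u=np.nonzero(m);P=toplane(np.c_[u,v],z,C)[:,:2]
        c,s,a=cv2.minAreaRect(np.float32(P*1000));print(n,round(r['confidence'],2),r['extent'],np.round(c,1),np.round(s,1),round(a,2))
# dock zoom at z=.008
c=ortho(im,C,(.36,.62),(-.36,-.02),.008,.5)
d=cv2.resize(c,None,fx=1.15,fy=1.15)
cv2.imwrite('pics/dock.png',d[:,:,::-1])
print(d.shape)
E
```

```text
lamp 0.62 [145.9, 150.4, 197.1, 243.8] [568.2 204.2] [247.8  46.5] 22.16
dock 0.88 [246.6, 167.3, 281.4, 261.6] [521.5 -18.6] [227.7  67.5] 5.89
dock 0.6 [330.8, 133.7, 368.9, 225.9] [ 607.7 -224.7] [224.6  64.9] 7.84
spray_can 0.95 [75.0, 105.2, 123.2, 143.5] [742.8 405.9] [135.4  71.7] 53.33
solvent_tin 0.69 [382.7, 104.2, 437.9, 148.1] [ 740.  -392.8] [132.2 100. ] 73.14
brass_union 0.65 [243.2, 113.1, 254.0, 128.3] [755.3  23. ] [35.6 29.7] 0.71
(598, 782, 3)
```

View pics/dock.png

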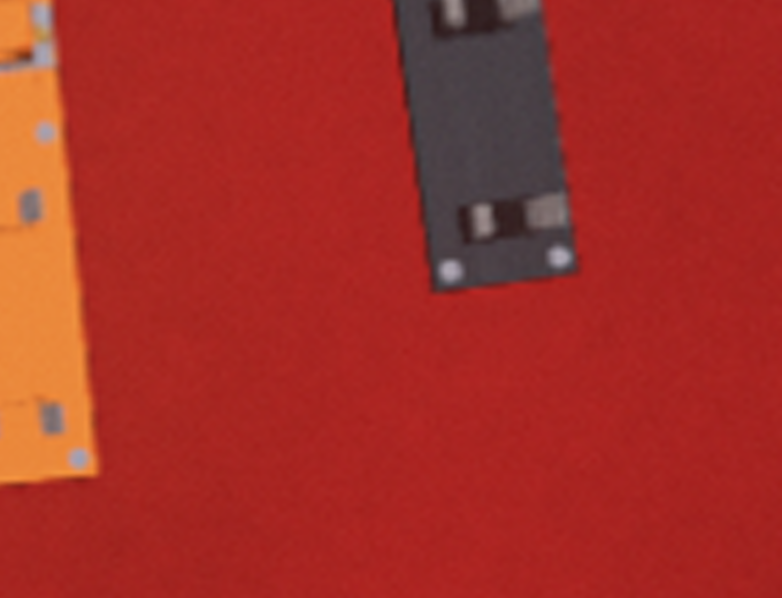

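The crop shows the dark dock, with its near end at crop pixels (432..577, 270..290) and its front clip near (510,215). The orange edge at the left is the decoy. The dark dock is at about (0.608,-0.225), with its x axis at about 187.8°. The lamp is at (0.568,0.204), with its x axis at about 202°. I'll move above the lamp and look with the wrist camera.

```bash
cat >> h.py <<'E'
def delta(xyz,ang):
    """rows shift cm / turn deg from the measured pose to TCP xyz with tool x at heading ang (deg), pointing down"""
    o=manip.get_obs();Rc=R.from_rotvec(o['tcp_rot']);c,s=np.cos(np.radians(ang)),np.sin(np.radians(ang))
    Rt=R.from_matrix(np.array([[c,s,0],[s,-c,0],[0,0,-1.]]))
    print('shift cm',np.round(Rc.inv().apply(np.array(xyz)-o['tool_pos'])*100,2),'turn',np.round((Rc.inv()*Rt).as_rotvec(degrees=True),2))
E
python3 -c "
from h import *
delta([.568,.204,.24],202.2)"
```

```text
shift cm [-48.57 -14.16   6.38] turn [-2.000e-02 -1.000e-02 -3.886e+01]
```

```bash
python3 -m crank '[[[-4,-1.2,0.5,0,0,-3,8.5],[-8,-2.4,1,0,0,-6.5,8.5],[-12,-3.6,1.6,0,0,-9.8,8.5],[-16,-4.7,2.1,0,0,-13,8.5],[-20,-5.9,2.7,0,0,-16.2,8.5],[-24,-7,3.2,0,0,-19.4,8.5],[-28,-8.2,3.7,0,0,-22.6,8.5],[-32,-9.4,4.2,0,0,-25.8,8.5]]]'; python3 -c "
from h import *
delta([.568,.204,.24],202.2)"
```

```text
clock: 1.07
tool_pos: [0.4221, 0.2973, 0.2622]
tcp_rot: [-0.255, 3.131, 0.001]
wrist_force: [0.2, 1.2, 0.1]
finger_gap: 0.994
shift cm [-12.89 -11.57   2.22] turn [  0.02   0.03 -12.9 ]
```

```bash
python3 -m crank '[[[-2.6,-2.3,0.5,0,0,-3,8.5],[-5.2,-4.6,1,0,0,-6,8.5],[-7.8,-7,1.5,0,0,-9,8.5],[-10.4,-9.3,1.9,0,0,-11,8.5],[-12.9,-11.6,2.2,0,0,-12.9,8.5],[-12.9,-11.6,2.2,0,0,-12.9,8.5],[-12.9,-11.6,2.2,0,0,-12.9,8.5]]]'; python3 - <<'E'
from h import *
o=manip.get_obs();im=cams.capture('wrist');C=cam('wrist',o)
v=im.astype(int)
for r in nets.regions_of('wrist','lamp')[:2]:
    vv,u=np.nonzero(r['mask']);P=toplane(np.c_[u,vv],.02,C)[:,:2]
    c,s,a=cv2.minAreaRect(np.float32(P*1000));print(round(r['confidence'],2),r['extent'],np.round(c,1),np.round(s,1),a)
# yellow barrel
h=cv2.cvtColor(im,cv2.COLOR_RGB2HSV);m=((h[...,0]>20)&(h[...,0]<35)&(h[...,1]>120)&(h[...,2]>80)).astype(np.uint8)
m=cv2.morphologyEx(m,cv2.MORPH_CLOSE,np.ones((15,15)))
n,l,st,ce=cv2.connectedComponentsWithStats(m);k=1+np.argmax(st[1:,4]);print(st[k])
vv,u=np.nonzero(l==k);P=toplane(np.c_[u,vv],.02,C)[:,:2];c,s,a=cv2.minAreaRect(np.float32(P*1000));print('barrel',np.round(c,1),np.round(s,1),a)
cv2.imwrite('pics/w1.png',im[:,:,::-1])
E
```

```text
clock: 1.65
tool_pos: [0.5674, 0.2032, 0.2392]
tcp_rot: [0.595, -3.083, 0.0]
wrist_force: [0.1, -0.5, 0.9]
finger_gap: 1.0
0.98 [234.3, 58.1, 285.6, 282.0] [568.1 204.4] [252.5  47. ] 22.623050689697266
[ 243   98   30  160 4300]
barrel [570.9 205.2] [180.2  29.7] 22.693513870239258
```

View pics/w1.png

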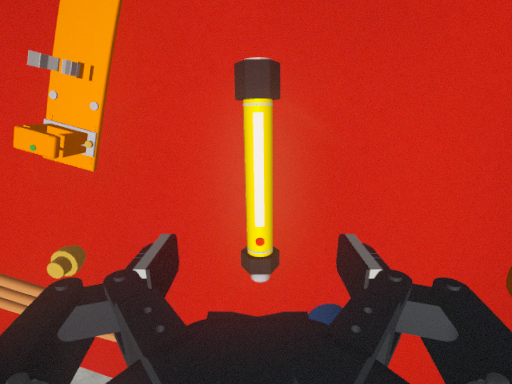

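The wrist view shows the lamp's head at (257,78), the barrel from (258,100) to (260,250), and the tail plug at (260,277). The jaws straddle it and are aligned. With parallax corrected, the lamp origin is about (0.5667,0.2036) with heading 202.65°. I'll grasp at lamp x = -14 mm, so that the fingers fit between the clips both before and after the slide.

```bash
python3 -c "
from h import *
delta([.5796,.209,.075],202.65)"
```

```text
shift cm [-1.44 -0.13 16.5 ] turn [ 0.03 -0.06 -0.63]
```

```bash
python3 -m crank '[[[-0.5,-0.1,3,0,0,-0.3,8.5],[-1,-0.1,6.5,0,0,-0.6,8.5],[-1.4,-0.1,10,0,0,-0.6,8.5],[-1.4,-0.1,13,0,0,-0.6,8.5],[-1.4,-0.1,15.2,0,0,-0.6,8.5],[-1.4,-0.1,16.2,0,0,-0.6,8.5],[-1.4,-0.1,16.5,0,0,-0.6,8.5],[-1.4,-0.1,16.5,0,0,-0.6,8.5]]]' 60;  python3 -m crank '[[[0,0,0,0,0,0,5],[0,0,0,0,0,0,3],[0,0,0,0,0,0,2],[0,0,0,0,0,0,1.5],[0,0,0,0,0,0,1.5],[0,0,0,0,0,0,1.5],[0,0,0,0,0,0,1.5],[0,0,0,0,0,0,1.5]]]' 60
```

```text
clock: 2.42
tool_pos: [0.5792, 0.2098, 0.0755]
tcp_rot: [0.619, -3.08, -0.0]
wrist_force: [-0.2, -0.0, 0.1]
finger_gap: 0.993
clock: 3.08
tool_pos: [0.5805, 0.2094, 0.0767]
tcp_rot: [-0.616, 3.078, 0.001]
wrist_force: [-1.0, 0.5, 5.8]
finger_gap: 0.333
```

```bash
python3 -m crank '[[[0,0,-0.4,0,0,0,1.5],[0,0,-1,0,0,0,1.5],[0,0,-2.5,0,0,0,1.5],[0,0,-4.5,0,0,0,1.5],[0,0,-7,0,0,0,1.5],[0,0,-9.5,0,0,0,1.5],[0,0,-11.5,0,0,0,1.5],[0,0,-12,0,0,0,1.5]]]' 100; python3 -c "
from h import *
print(manip.get_obs()['ft_torque'])
delta([.573,-.20,.2],187.8)"
```

```text
clock: 3.75
tool_pos: [0.5812, 0.2095, 0.1991]
tcp_rot: [-0.615, 3.075, 0.001]
wrist_force: [0.3, 0.2, -2.8]
finger_gap: 0.321
[ 6.33260916e-02 -1.82787803e-01 -2.21123746e-05]
shift cm [ 16.51 -37.48  -0.18] turn [ 0.02  0.33 14.83]
```

```bash
python3 -m crank '[[[1.2,-2.6,0,0,0,2,1.5],[3.6,-6,0,0,0,4,1.5],[6,-9.6,0,0,0,6,1.5],[8,-13.4,0,0,0,8,1.5],[9,-17.2,0,0,0,10,1.5],[9.6,-20.5,0,0,0,12,1.5],[9.8,-23,0,0,0,13.5,1.5],[10,-24,0,0,0,14.8,1.5]]]' 100; python3 -c "
from h import *
delta([.635,-.09,.215],187.8)"
```

```text
clock: 4.42
tool_pos: [0.5798, -0.0548, 0.1939]
tcp_rot: [0.205, -3.134, 0.002]
wrist_force: [0.9, 0.6, -2.6]
finger_gap: 0.32
shift cm [-5.01 -4.21 -2.11] turn [-0.06 -0.08 -0.3 ]
```

```bash
python3 -m crank '[[[-1,-0.8,-0.5,0,0,-0.1,1.5],[-2.4,-2,-1,0,0,-0.2,1.5],[-3.8,-3.2,-1.6,0,0,-0.3,1.5],[-4.7,-4,-2,0,0,-0.3,1.5],[-5,-4.2,-2.1,0,0,-0.3,1.5],[-5,-4.2,-2.1,0,0,-0.3,1.5],[-5,-4.2,-2.1,0,0,-0.3,1.5]]]' 100; python3 - <<'E'
from h import *
o=manip.get_obs();im=cams.capture('wrist');np.save('w2.npy',im);np.save('w2p.npy',np.r_[o['tool_pos'],o['tcp_rot']]);print(o['tool_pos'],o['tcp_rot'])
cv2.imwrite('pics/w2.png',cv2.resize(im,(800,600),interpolation=cv2.INTER_CUBIC)[:,:,::-1])
E
```

```text
clock: 5.0
tool_pos: [0.6342, -0.0851, 0.2149]
tcp_rot: [0.223, -3.131, -0.002]
wrist_force: [-0.6, 0.3, -2.3]
finger_gap: 0.321
[ 0.63415304 -0.08505253  0.2148543 ] [ 2.23413847e-01 -3.13075786e+00 -1.52553222e-03]
```

View pics/w2.png

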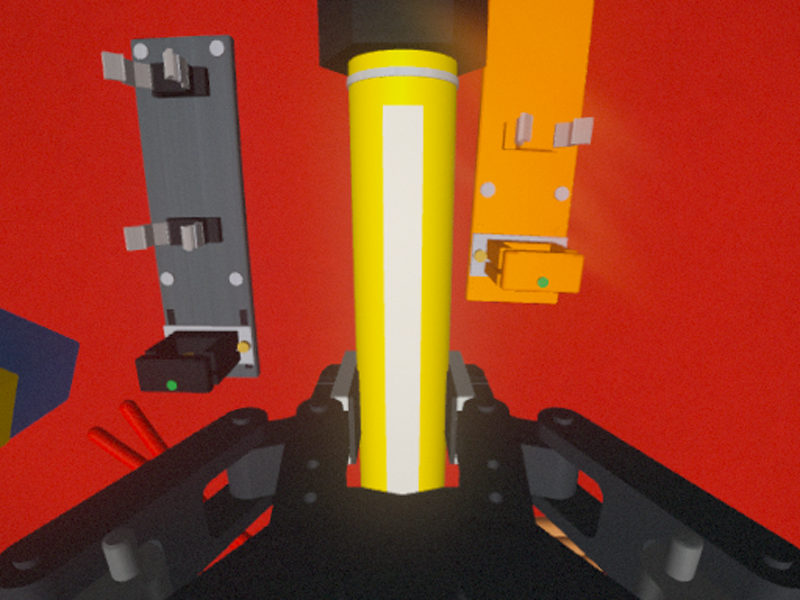

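The dark dock is at the left. Its front clip is near (150,72), its rear clip near (172,235), and its socket at (190,360) has its mouth facing the clips. The orange decoy is at the right. Next I'll rectify this view at plate height and at clip-mouth height to get the dock's pose.

```bash
python3 - <<'E'
from h import *
im=np.load('w2.npy');p=np.load('w2p.npy');C=cam('wrist',dict(tool_pos=p[:3],tcp_rot=p[3:]))
o=[ortho(im,C,(.455,.745),(-.31,-.16),z,.5) for z in(.008,.057)]
d=np.hstack(o)
for i in range(0,d.shape[0],100):cv2.line(d,(0,i),(8,i),(255,255,255),1)
for j in range(0,d.shape[1],100):cv2.line(d,(j,0),(j,8),(255,255,255),1)
cv2.imwrite('pics/o2.png',d[:,:,::-1]);print(d.shape)
# plate right edge & near edge estimates at z=.008 by net mask
cams.capture('wrist')
for r in nets.regions_of('wrist','dock')[:2]:
    v,u=np.nonzero(r['mask']);P=toplane(np.c_[u,v],.008,C)[:,:2];c,s,a=cv2.minAreaRect(np.float32(P*1000));print(round(r['confidence'],2),np.round(c,1),np.round(s,1),a)
E
```

```text
(580, 600, 3)
0.96 [543.4 -17.6] [187.7  78.1] 9.383511543273926
0.87 [ 617.8 -234. ] [238.9  92.5] 5.656957149505615
```

View pics/o2.png

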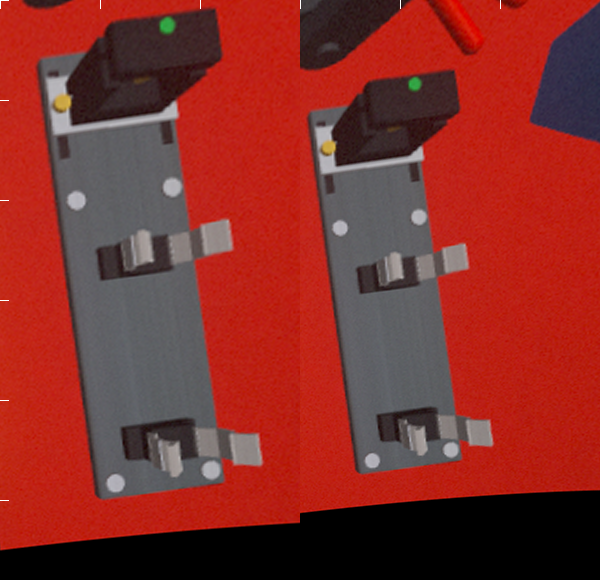

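```bash
python3 - <<'E'
from h import *
im=np.load('w2.npy');K,d,_,_=cam('top');c=cams.camera_info('wrist');f=192/np.tan(np.radians(c['fovy']/2));K=np.array([[f,0,c['cx']],[0,f,c['cy']],[0,0,1]])
T=np.array(c['hand_eye']);C=(K,np.array(c['dist_coeffs']),T[:3,:3],T[:3,3])
print('barrel/bumper edge, tool mm',toplane([[257.3,35],[257.3,46]],.0417,C)*1000)  # rows: boundary of bumper, far side of ring
delta([.5629,-.2333,.2],187.8)
E
```

```text
barrel/bumper edge, tool mm [[97.4475948  -0.71027699 41.7       ]
 [93.58057654 -0.70668993 41.7       ]]
shift cm [  9.16 -13.67   1.56] turn [ 0.04 -0.11  0.38]
```

```bash
python3 -m crank '[[[1,-1.5,0,0,0,0.1,1.5],[2.8,-4,0,0,0,0.2,1.5],[4.6,-7,0.3,0,0,0.3,1.5],[6.4,-9.8,0.7,0,0,0.4,1.5],[8,-12,1.1,0,0,0.4,1.5],[8.9,-13.3,1.4,0,0,0.4,1.5],[9.2,-13.7,1.6,0,0,0.4,1.5],[9.2,-13.7,1.6,0,0,0.4,1.5]]]' 110; python3 -m crank '[[[0,0,0.5,0,0,0,1.5],[0,0,1.8,0,0,0,1.5],[0,0,3.5,0,0,0,1.5],[0,0,5,0,0,0,1.5],[0,0,6,0,0,0,1.5],[0,0,6.6,0,0,0,1.5],[0,0,6.8,0,0,0,1.5],[0,0,6.8,0,0,0,1.5]]]' 110; python3 - <<'E'
from h import *
delta([.5629,-.2333,.123],187.8)
im=cams.capture('scene');C=cam('scene')
u,v=proj([[.6,-.23,.05]],C)[0].astype(int);print(u,v)
cv2.imwrite('pics/s2.png',cv2.resize(im[max(0,v-75):v+75,max(0,u-100):u+100],(800,600),interpolation=cv2.INTER_CUBIC)[:,:,::-1])
E
```

```text
clock: 5.82
tool_pos: [0.5622, -0.235, 0.1998]
tcp_rot: [0.209, -3.133, -0.001]
wrist_force: [0.1, 0.1, -2.8]
finger_gap: 0.316
clock: 6.48
tool_pos: [0.5637, -0.2337, 0.132]
tcp_rot: [0.214, -3.134, -0.001]
wrist_force: [0.1, -0.4, -2.4]
finger_gap: 0.319
shift cm [0.07 0.05 0.9 ] turn [ 0.02 -0.02 -0.  ]
176 193
```

View pics/s2.png

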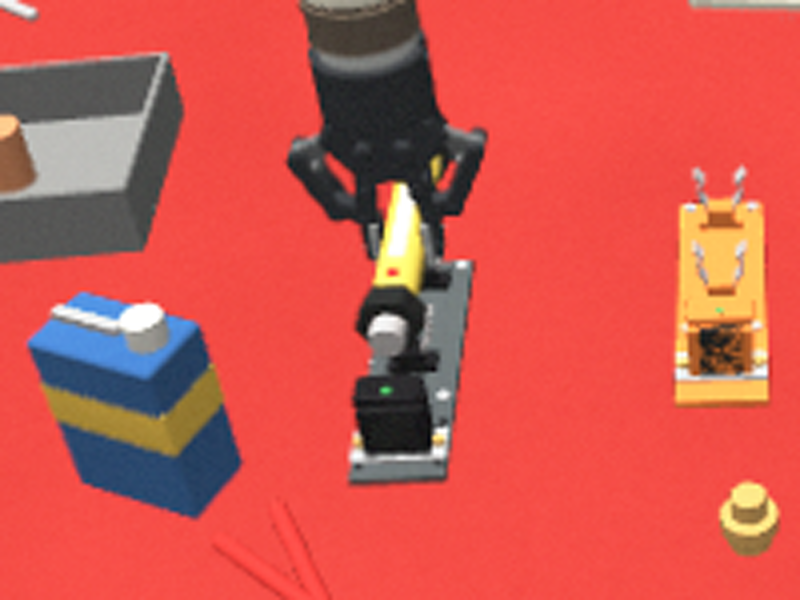

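The lamp hangs above the dock with its tail plug at crop (386,335), the socket at (393,415), and the rear clip under the bumper near (425,330). I'll check the lateral alignment against the model in this view.

```bash
python3 - <<'E'
from h import *
C=cam('scene');o=manip.get_obs()
a=np.radians(187.8);u=np.array([np.cos(a),np.sin(a),0]);v=np.array([-u[1],u[0],0]);O=np.array([.5708,-.2322,0])
D=lambda x,y,z:O+u*x/1e3+v*y/1e3+np.array([0,0,z/1e3])
def show(n,P):print(n,np.round((proj([P],C)[0]-[76,118])*4,0))
t=o['tool_pos'];ax=t-[0,0,.0567]
show('plug end',ax+u*(-.121+.0145)); 
for x in(-105,-109,-112,-116,-120):
  for y in(32,-32):show(f'plate far {x} {y}',D(x-20,y,8))
for y in(22,-22):show(f'hood front{y}',D(-112,y,62))
show('near plate corner +y',D(71.5,-32,8));show('near',D(71.5,32,8))
E
```

```text
plug end [384. 342.]
plate far -105 32 [349. 448.]
plate far -105 -32 [447. 443.]
plate far -109 32 [348. 452.]
plate far -109 -32 [446. 448.]
plate far -112 32 [348. 455.]
plate far -112 -32 [446. 451.]
plate far -116 32 [347. 460.]
plate far -116 -32 [445. 455.]
plate far -120 32 [346. 464.]
plate far -120 -32 [445. 460.]
hood front22 [353. 372.]
hood front-22 [421. 369.]
near plate corner +y [471. 258.]
near [386. 262.]
```

Seen from the scene camera, lamp and dock agree laterally to within about 1 mm: both sit 2 crop px from the prediction. Now I'll press down gently in steps.

```bash
python3 -m crank '[[[0.1,0.1,0.4,0,0,0,1.5],[0.1,0.1,0.8,0,0,0,1.5],[0.1,0.1,1.1,0,0,0,1.5],[0.1,0.1,1.4,0,0,0,1.5],[0.1,0.1,1.6,0,0,0,1.5],[0.1,0.1,1.7,0,0,0,1.5],[0.1,0.1,1.7,0,0,0,1.5]]]' 120; python3 -c "
from h import *
o=manip.get_obs();print(o['wrist_force'],o['ft_torque'])"
```

```text
clock: 7.12
tool_pos: [0.5624, -0.2328, 0.1155]
tcp_rot: [-0.213, 3.134, 0.002]
wrist_force: [0.2, 4.1, 1.0]
finger_gap: 0.312
[0.15351682 4.06588609 0.97892929] [ 0.74000444  0.14127714 -0.01332712]
```

The clips push the lamp towards +y with 4 N, so I'll shift it about 1.5 mm that way (tool +y) and continue.

```bash
python3 -m crank '[[[0,0.08,0,0,0,0,1.5],[0,0.15,0,0,0,0,1.5],[0,0.15,0,0,0,0,1.5],[0,0.15,0,0,0,0,1.5]]]' 120; python3 -c "
from h import *
o=manip.get_obs();print(o['wrist_force'],o['ft_torque'])"
```

```text
clock: 7.45
tool_pos: [0.5623, -0.2324, 0.1155]
tcp_rot: [-0.212, 3.134, -0.001]
wrist_force: [0.5, 0.2, 1.0]
finger_gap: 0.315
[0.54876744 0.22004468 0.97826594] [ 0.19058927 -0.56252736  0.00543671]
```

```bash
python3 -m crank '[[[0,0,0.15,0,0,0,1.5],[0,0,0.3,0,0,0,1.5],[0,0,0.45,0,0,0,1.5],[0,0,0.6,0,0,0,1.5],[0,0,0.6,0,0,0,1.5]]]' 120; python3 -c "
from h import *
o=manip.get_obs();print(o['wrist_force'],o['ft_torque'])"
```

```text
clock: 7.87
tool_pos: [0.5638, -0.2324, 0.1122]
tcp_rot: [-0.212, 3.129, -0.002]
wrist_force: [-2.1, 3.2, 12.4]
finger_gap: 0.315
[-2.09589097  3.21220304 12.41138121] [0.62861367 0.12577288 0.09265892]
```

```bash
python3 -m crank '[[[0,0.08,0.15,0,0,0,1.5],[0,0.1,0.3,0,0,0,1.5],[0,0.1,0.45,0,0,0,1.5],[0,0.1,0.6,0,0,0,1.5],[0,0.1,0.6,0,0,0,1.5]]]' 120; python3 -c "
from h import *
o=manip.get_obs();print(o['wrist_force'],o['ft_torque'])"
```

```text
clock: 8.28
tool_pos: [0.565, -0.2319, 0.1073]
tcp_rot: [-0.212, 3.126, -0.005]
wrist_force: [1.4, 2.8, 12.6]
finger_gap: 0.316
[ 1.37069134  2.78806274 12.57412753] [ 0.4298469  -0.29857337  0.06808869]
```

```bash
python3 -m crank '[[[0,0.05,0.15,0,0,0,1.5],[0,0.05,0.3,0,0,0,1.5],[0,0.05,0.45,0,0,0,1.5],[0,0.05,0.6,0,0,0,1.5],[0,0.05,0.6,0,0,0,1.5]]]' 120; python3 -c "
from h import *
o=manip.get_obs();print(o['wrist_force'],o['ft_torque'])"
```

```text
clock: 8.7
tool_pos: [0.5624, -0.232, 0.0973]
tcp_rot: [-0.211, 3.134, -0.005]
wrist_force: [1.9, -4.3, 0.2]
finger_gap: 0.315
[ 1.87354038 -4.29712242  0.20189412] [-0.96083536 -0.42894894  0.10615138]
```

It snapped in, with the axis at about 40.6 mm. Next I'll release the small lateral load and slide towards the socket (tool -x).

```bash
python3 -m crank '[[[0,-0.1,0,0,0,0,1.5],[-0.2,-0.12,0,0,0,0,1.5],[-0.5,-0.12,0,0,0,0,1.5],[-0.8,-0.12,0,0,0,0,1.5],[-1.1,-0.12,0,0,0,0,1.5],[-1.4,-0.12,0,0,0,0,1.5],[-1.4,-0.12,0,0,0,0,1.5]]]' 120; python3 -c "
from h import *
o=manip.get_obs();print(o['wrist_force'],o['ft_torque'],np.linalg.norm((o['tool_pos']-[.5708,-.2322,0])[:2]))"
```

```text
clock: 9.28
tool_pos: [0.5754, -0.2303, 0.0973]
tcp_rot: [0.211, -3.133, 0.001]
wrist_force: [-2.7, -2.6, 4.4]
finger_gap: 0.313
[-2.65439876 -2.64179364  4.36969004] [-0.63869658  0.42726114  0.09988453] 0.005005770903183085
```

```bash
python3 -m crank '[[[-0.2,-0.05,0,0,0,0,1.5],[-0.4,-0.05,0,0,0,0,1.5],[-0.6,-0.05,0,0,0,0,1.5]]]' 120; python3 -m crank '[[[-0.15,0,0,0,0,0,1.5],[-0.3,0,0,0,0,0,1.5]]]' 120;python3 -c "
from h import *
o=manip.get_obs();print(o['wrist_force'],o['ft_torque'],np.linalg.norm((o['tool_pos']-[.5708,-.2322,0])[:2]))"
```

```text
clock: 9.53
tool_pos: [0.5809, -0.2297, 0.0973]
tcp_rot: [0.211, -3.132, -0.0]
wrist_force: [-2.7, -1.5, 4.9]
finger_gap: 0.313
clock: 9.7
tool_pos: [0.5839, -0.2293, 0.0973]
tcp_rot: [0.211, -3.132, -0.0]
wrist_force: [-4.2, -2.8, 6.5]
finger_gap: 0.314
[-4.18366203 -2.81080277  6.4714054 ] [-0.493139    0.66198791  0.11200944] 0.013425369488568612
```

```bash
for i in 1 2; do python3 -m crank '[[[-0.1,0,0,0,0,0,1.5],[-0.2,0,0,0,0,0,1.5]]]' 120; done;python3 -c "
from h import *
o=manip.get_obs();print(o['wrist_force'],o['ft_torque'],np.linalg.norm((o['tool_pos']-[.5708,-.2322,0])[:2]))"
```

```text
clock: 9.87
tool_pos: [0.5857, -0.229, 0.0973]
tcp_rot: [0.211, -3.132, -0.0]
wrist_force: [-4.5, -3.2, 6.4]
finger_gap: 0.311
clock: 10.03
tool_pos: [0.5874, -0.2288, 0.0972]
tcp_rot: [0.211, -3.131, -0.0]
wrist_force: [-4.2, -1.8, 6.4]
finger_gap: 0.313
[-4.23025384 -1.81795994  6.3572683 ] [-0.49775362  0.87869674  0.12723643] 0.016989559574110212
```

```bash
for i in 1 2; do python3 -m crank '[[[-0.1,0,0,0,0,0,1.5],[-0.2,0,0,0,0,0,1.5]]]' 120; done;python3 -c "
from h import *
o=manip.get_obs();print(o['wrist_force'],o['ft_torque'],np.linalg.norm((o['tool_pos']-[.5708,-.2322,0])[:2]))"
```

```text
clock: 10.2
tool_pos: [0.5893, -0.2285, 0.0972]
tcp_rot: [0.211, -3.131, -0.0]
wrist_force: [-5.4, -2.7, 6.2]
finger_gap: 0.317
clock: 10.37
tool_pos: [0.59, -0.2284, 0.0972]
tcp_rot: [0.21, -3.128, 0.0]
wrist_force: [-10.3, -4.4, 9.9]
finger_gap: 0.315
[-10.26661433  -4.35366873   9.89007188] [-0.67488909  1.88468924  0.17043315] 0.019569855133346317
```

```bash
python3 -m crank '[[[-0.1,0,0,0,0,0,1.5],[-0.15,0,0,0,0,0,1.5],[-0.15,0,0,0,0,0,1.5]]]' 120;python3 - <<'E'
from h import *
o=manip.get_obs();print(o['wrist_force'],o['ft_torque'],np.linalg.norm((o['tool_pos']-[.5708,-.2322,0])[:2]))
C=cam('scene');im=cams.capture('scene')
u,v=proj([[.63,-.225,.05]],C)[0].astype(int)
cv2.imwrite('pics/s3.png',cv2.resize(im[v-45:v+45,u-60:u+60],(800,600),interpolation=cv2.INTER_CUBIC)[:,:,::-1])
E
```

```text
clock: 10.62
tool_pos: [0.5902, -0.2284, 0.0972]
tcp_rot: [0.209, -3.125, 0.0]
wrist_force: [-12.5, -3.1, 10.8]
finger_gap: 0.31
[-12.45203059  -3.09960906  10.83308827] [-0.66375     2.1427864   0.16627718] 0.019736189120581726
```

View pics/s3.png

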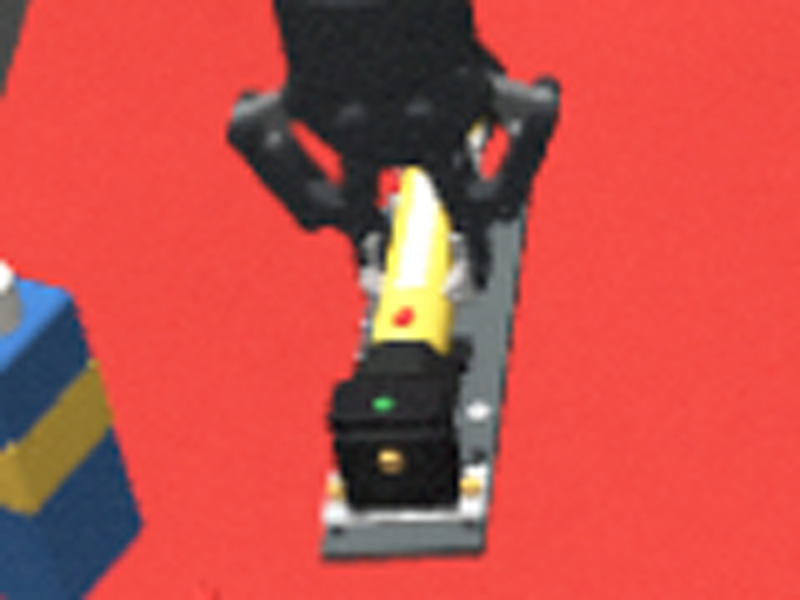

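The plug is in the bore, and the brass contact now shows through the socket's back at (390,460), so the pin is pushed in. One more small press will confirm the hard stop.

```bash
python3 -m crank '[[[-0.1,0,0,0,0,0,1.5],[-0.2,0,0,0,0,0,1.5],[-0.2,0,0,0,0,0,1.5],[-0.2,0,0,0,0,0,1.5]]]' 120;python3 -c "
from h import *
o=manip.get_obs();print(o['wrist_force'],o['ft_torque'],np.linalg.norm((o['tool_pos']-[.5708,-.2322,0])[:2]))"
```

```text
clock: 11.0
tool_pos: [0.5904, -0.2284, 0.0972]
tcp_rot: [0.208, -3.122, 0.0]
wrist_force: [-15.7, -4.7, 13.7]
finger_gap: 0.315
[-15.65550369  -4.65427719  13.6976909 ] [-0.78856114  3.06335442  0.22182272] 0.019961685837304195
```

Hard stop confirmed: 0.2 mm of travel for 2 mm commanded, at 16 N. I'll unload the arm without pulling the lamp back, then release.

```bash
python3 -m crank '[[[0.15,0,0,0,0,0,1.5],[0.3,0,0,0,0,0,1.5],[0.35,0,0,0,0,0,1.5],[0.35,0,0,0,0,0,1.5]]]' 120;python3 -c "
from h import *
o=manip.get_obs();print(o['wrist_force'],o['ft_torque'],np.linalg.norm((o['tool_pos']-[.5708,-.2322,0])[:2]))"
```

```text
clock: 11.33
tool_pos: [0.59, -0.2284, 0.0973]
tcp_rot: [0.21, -3.129, -0.0]
wrist_force: [-7.7, -3.4, 8.4]
finger_gap: 0.313
[-7.71323832 -3.41756145  8.36530396] [-0.57778259  1.39890503  0.16794814] 0.019529235882894822
```

```bash
python3 -m crank '[[[0,0,0,0,0,0,2.8],[0,0,0,0,0,0,3.3],[0,0,0,0,0,0,4.5],[0,0,0,0,0,0,6],[0,0,0,0,0,0,7],[0,0,0,0,0,0,7]]]'; python3 -m crank '[[[0,0,-1,0,0,0,7],[0,0,-3,0,0,0,7],[0,0,-5.5,0,0,0,7],[0,0,-8.5,0,0,0,7],[0,0,-11,0,0,0,7],[0,0,-13,0,0,0,7],[0,0,-13.5,0,0,0,7]]]'; python3 - <<'E'
from h import *
o=manip.get_obs();print(o['wrist_force'])
im=cams.capture('wrist');s=cams.capture('scene');C=cam('scene')
u,v=proj([[.61,-.225,.05]],C)[0].astype(int)
a=cv2.resize(im,(400,300));b=cv2.resize(s[v-45:v+45,u-60:u+60],(400,300),interpolation=cv2.INTER_CUBIC)
cv2.imwrite('pics/f.png',np.hstack([cv2.resize(a,(400,300)),b])[:,:,::-1])
for r in nets.regions_of('wrist','lamp')[:1]:
    Cw=cam('wrist',o);vv,uu=np.nonzero(r['mask']);P=toplane(np.c_[uu,vv],.04,Cw)[:,:2];c,z,an=cv2.minAreaRect(np.float32(P*1000));print(r['confidence'],c,z,an)
E
```

```text
clock: 11.83
tool_pos: [0.5929, -0.2276, 0.0969]
tcp_rot: [0.213, -3.134, -0.001]
wrist_force: [0.2, -0.0, -0.0]
finger_gap: 0.82
clock: 12.42
tool_pos: [0.5947, -0.2286, 0.2378]
tcp_rot: [-0.212, 3.127, -0.005]
wrist_force: [0.1, -0.6, 0.7]
finger_gap: 0.819
[ 0.06068194 -0.55079548  0.71445073]
0.75 (570.9816284179688, -232.24658203125) (244.98175048828125, 48.3226203918457) 8.292774200439453
```

View pics/f.png

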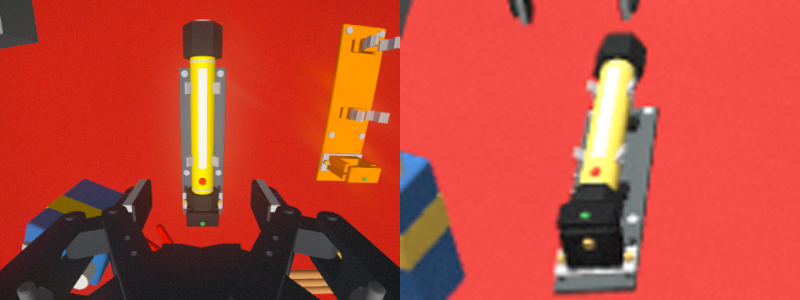

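The final view shows the lamp straight in both clips. The tail bumper is up to the socket, the brass contact shows at the back, and the gripper is clear. Handing in.

```bash
python3 -c "
from rig import workorder;print(workorder.finish_job())"
```

```text
the job is handed in; nothing more can be done
None
```

The lamp is on the dark charging dock, snapped into both clips and pushed home in the socket. I handed the job in at about 12.5 s.

**What I did:** I gripped the lamp just behind mid barrel and laid it on the clip mouths. A 4 N side push showed it was slightly off centre, so I shifted it about 1.5 mm. I then pressed it in with about 15 N and slid it about 27 mm into the socket.

**Last checks:**
- **Clips:** by the arm's height, the lamp's axis was about 40.6 mm above the bench after it snapped in, against 40 mm nominal. The final pictures show it lying straight in both clips.
- **Tail:** the slide ended on a hard stop, with 0.2 mm of travel for 2 mm commanded, at about 16 N. The brass contact showed through the back of the socket, still so after release.
- **Release:** the wrist force was back to about zero, with the gripper well clear.
- **Can, tin and brass fitting:** the arm kept well away from them and met no unexpected contact. I did not measure their positions again at the end.

**Not settled:** I could not read the pin directly, so "fully home" rests on the hard stop and the visible contact. While easing off the push, the tool moved back about 0.4 mm while still pressing towards the socket. I took that as the arm flexing, not the lamp backing out. The sliding force read about 3 to 6 N, below or at the low end of the 6 to 13 N expected.

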